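# Rebalance a loaded centrifuge rotor

### The arm

A 6-joint arm with a two-finger parallel gripper is mounted at the origin on a cart in front of the work surface, level with it; the furniture and walls round the work are solid. World frame = base frame: x ahead of the robot, y to its left, z up, the work surface at z = 0. Lengths are in m, angles in rad, forces in N, time in s.
With the tool pointing down it reaches from about 0.35 to 0.925 m from the base axis. Payload 6.4 kg.
Tool frame: the origin (TCP) lies midway between the tips of the shut fingers; the grasp point (between the pads) lies 19 mm behind it; z points along the fingers, y is the line along which they close (so a half turn about z gives the same grasp; the last joint's range is limited). The gripper opens to 85 mm and grips with 20 to 120 N. Pads are 22 mm wide; open, the fingers measure 114 mm over their backs; the gripper's body (76 mm by 85 mm) begins 54 mm behind the grasp point. The pads swing forward as they close: fully open they stand 13 mm farther back than shut.
Start: joints at [-1.35, 0.245, 1.558, -0, 1.339, -0.174], TCP at [0.25, -0.6, 0.231] pointing down, gripper open.
Joint ranges: [-3.13, 3.13], [-1.02, 2.26], [0.13, 2.54], [-0.95, 4.09], [0.21, 2.88], [-2.74, 2.74]. Speed limits (rad/s): [2.57, 2.57, 3.14, 3.14, 3.14, 3.14].

### API

Orientations are given as a unit quaternion [w, x, y, z].
In Python, from cell import bot, imaging, models gives the robot as it stands.
- The arm moves only by the tool carry_out, never from a script. Its argument "rows" is a list that holds one entry, the list of rows, each a list of 5 numbers: the shift along the world's x, y, z in m, then the turn about the world's z in rad, then the opening, from -1 (shut) to 1 (fully open). A call has 1 to 12 rows; each row shifts and turns the commanded pose from where the row before left it; what a row does not reach is not made up. A row lasts 1/8 s, in which the tool goes at most 62.5 mm and 10.7 degrees, less where a joint would pass 70% of its speed; a pose out of reach is approached as far as the arm can. A call with a gripper value outside its range is refused whole. The fingers move at their own pace and stop on an object; the grip force is fixed at half the most. Time passes only in rows, so rows that do not move let the fingers close. It gives the time, the measured TCP pose, the force, the opening and the grip force at its end, in the units of the state.
- bot.read_state(): the state, without advancing time (a new reading comes with each control period).
- imaging.read_camera(name): name is "side" or "top" or "wrist"; returns the picture (384x512x3 uint8, red, green, blue); there is no depth.
- imaging.calibration(name): a dict with "fx", "fy", "cx", "cy" (pixels), "R" (3x3) and "t" (3): a world point X has camera coordinates R X + t. Camera axes: x right, y down, z forward; pixel columns grow to the right and rows downward; lengths in m; the calibration is good to about 2 mm. The wrist camera is an equidistant fisheye: a pixel r from the principal point sees the ray r / f radians off the axis. A picture is of the moment at which its call begins: read the wrist's pose just before it. calibration takes no time and is no camera call; for the wrist camera it gives the pose at the moment of the call.
- bot.close_job(): hands the job in; it is judged then, once.
Trained networks look in the newest picture that a camera, given by its name, has taken for a name from the list of things; names that differ only in an ending like _2 or _b are one class to them, and where a whole thing is asked for, a point or a joint stands for the part that bears it (a point fixed in the world has none). Each returns a list of dicts, best first, with "conf" (0 to 1); they miss things now and then, are a little off and sometimes report something else, mostly with a low value. They report only what shows in the picture. A call takes as long as a camera call. They do not tell look-alikes from the thing itself.
- models.find_in(camera, target): "box" ([centre column, centre row, width, height] as shares, 0 to 1, of the picture: columns of its width, rows of its height, round what is visible of it).
- models.mark_of(camera, target): "centre" ([column, row] as shares, 0 to 1, of the picture: columns of its width, rows of its height: a listed point, or the origin of a listed thing).
The state is a dict: "t": time; "joint_positions": joint angles; "joint_velocities": joint speeds; "joint_torque": joint torques, N m; "eef_pos": TCP position; "orientation": TCP orientation; "contact_force": force on the tool from outside, world axes, zero at the start; "torque": the same for the moment, N m; "opening": finger opening in m; "grip_force": force on a finger pad.
Only numpy, scipy, OpenCV 4.12 (cv2) and the standard library are available. Lean on these libraries where they do the work, as an engineer would, in place of code of your own. Each camera call takes 0.05 s, during which the arm holds its last target. There are 200 camera calls.

### The job

The full centrifuge rotor on the bench is out of balance: every tube faces one of a different kind. Change tubes over, using the empty white rack as the free spot, until each of the three kinds (tall with wide flat cap, middle with knob cap, short with septum cap) sits with its two tubes in cups directly opposite each other, all six tubes fully down in the rotor and the rack empty again. Keep the tubes upright and leave the wash bottle and the brown bottle standing where they are.

Things in the scene. Friction and masses are not known exactly. Their poses are not given: they have to be found in the camera images.
- rotor: Dark six-place metal centrifuge rotor fixed on a dark stand; it cannot turn. Origin on its axis at the bench top. Six upright cups, centres 65 mm from the axis at 0, 60, .. 300 degrees from its +x (counter-clockwise from above). Cup floor 16 mm, rim 66 mm above the bench; bore 31 mm. The rest is below 66 mm. Any tube fits any cup.
- rack: White plastic tube rack, 64 x 188 mm, 48 mm high, fixed, empty at the start. Origin at the centre of its underside, long side along its y. Three square 31 mm holes in its top plate, at y = -60, 0 and +60 mm on its middle line; a tube in a hole stands on the bottom plate, 6 mm above the bench.
- tall_tube_1: A tall capped 50 ml tube, 116 mm high, 65 g. Whitish round-bottomed body 28 mm wide; its yaw is of no matter. Origin at the lowest point of its foot, z along the axis to the cap; in a cup it may lean a few degrees. Wide flat round cap, 34 mm in diameter, from 102 to 116 mm above the foot: grip it there. There are two alike.
- knob_tube_1: A middle-sized capped tube, 100 mm high, 55 g. Whitish round-bottomed body 28 mm wide; its yaw is of no matter. Origin at the lowest point of its foot, z along the axis to the cap; in a cup it may lean a few degrees. Stepped cap: a flange 32 mm in diameter from 74 to 86 mm above the foot (grip it there) with a narrow 18 mm knob on top up to 100 mm. There are two alike.
- knob_tube_2: A middle-sized capped tube, 100 mm high, 55 g. Whitish round-bottomed body 28 mm wide; its yaw is of no matter. Origin at the lowest point of its foot, z along the axis to the cap; in a cup it may lean a few degrees. Stepped cap: a flange 32 mm in diameter from 74 to 86 mm above the foot (grip it there) with a narrow 18 mm knob on top up to 100 mm. There are two alike.
- septum_tube_1: A short capped tube, 84 mm high, 45 g. Whitish round-bottomed body 28 mm wide; its yaw is of no matter. Origin at the lowest point of its foot, z along the axis to the cap; in a cup it may lean a few degrees. Round cap 30 mm in diameter from 70 to 84 mm above the foot (grip it there), with a dark rubber septum disc in the middle of its flat top. There are two alike.
- septum_tube_2: A short capped tube, 84 mm high, 45 g. Whitish round-bottomed body 28 mm wide; its yaw is of no matter. Origin at the lowest point of its foot, z along the axis to the cap; in a cup it may lean a few degrees. Round cap 30 mm in diameter from 70 to 84 mm above the foot (grip it there), with a dark rubber septum disc in the middle of its flat top. There are two alike.
- tall_tube_2: A tall capped 50 ml tube, 116 mm high, 65 g. Whitish round-bottomed body 28 mm wide; its yaw is of no matter. Origin at the lowest point of its foot, z along the axis to the cap; in a cup it may lean a few degrees. Wide flat round cap, 34 mm in diameter, from 102 to 116 mm above the foot: grip it there. There are two alike.
- wash_bottle: A loose white wash bottle with a red cap and bent spout, 182 mm high, body 65 mm; a bystander. Origin at the centre of its underside.
- solvent_bottle: A loose brown glass bottle with a screw cap, 62 mm in diameter, 125 mm high; a bystander. Origin at the centre of its underside. Keep the arm clear of the fixed white gas generators behind: one 390 mm high behind this bottle (front at x = 0.57 m, from y = -0.27 to 0.01) and one 510 mm high to the left (front at x = 0.51, y from 0.27).
Not all that is in view belongs to the job. Leave any green or purple look-alike of the tall_tube_2 alone. What is shaped like the septum_tube_1 but purple is not meant.

How it is judged:
By the outcome, as a careful person would: the job done as asked, in the order asked, and still so for the second after the job is handed in, with the robot touching nothing.
It also fails if it takes over 128 s, if anything falls off the work surface, if the arm or the gripper's body presses on something with over 40 N, if the wrist force passes 120 N, or if a joint passes its speed limit or range.

## Working session

There is one attempt and no reset: what is moved stays moved. The work goes in short steps, Python scripts to look and compute and a tool call to move; the robot and the scene stay as the last step left them, time stands still between calls to the robot, and variables do not carry over. Pictures are saved under pics/ and viewed, at most 14 in all, crops included, and the job is handed in when it is done.

Besides the shell and the picture viewer there is one more tool, called after "Request:" by a JSON object that holds its "fn" and its "kwargs". carry_out: Moves the arm, as the interface text tells. Its arguments: {"type":"object","properties":{"rows":{"type":"array"}},"required":["rows"]}

```bash
mkdir -p pics; ls; cat > h.py <<'E'
from cell import bot, imaging, models
import numpy as np, cv2
def shot(n,f,crop=None,s=1):
    im=imaging.read_camera(n)[...,::-1]
    if crop: im=im[crop[1]:crop[3],crop[0]:crop[2]]
    im=cv2.resize(im,None,fx=s,fy=s,interpolation=cv2.INTER_CUBIC); cv2.imwrite('pics/'+f,im)
def proj(c,X):
    X=np.atleast_2d(X);k=c
    p=X@np.array(k['R']).T+np.array(k['t'])
    return np.c_[k['fx']*p[:,0]/p[:,2]+k['cx'],k['fy']*p[:,1]/p[:,2]+k['cy']]
def ray(c,u,v):
    d=np.array([(u-c['cx'])/c['fx'],(v-c['cy'])/c['fy'],1.]);R=np.array(c['R'])
    return -R.T@np.array(c['t']), R.T@d/np.linalg.norm(d)
def atz(c,u,v,z):
    o,d=ray(c,u,v);return o+d*(z-o[2])/d[2]
E
python3 - <<'E'
from h import *
s=bot.read_state();print(s['t'],s['eef_pos'],s['orientation'],s['opening'])
for n in ('top','side'):
    shot(n,n+'0.png',None,1.5); c=imaging.calibration(n);o,_=ray(c,256,192);print(n,o.round(3),c['fx'])
    for t in ('rotor','rack','tall_tube_1','knob_tube_1','septum_tube_1','wash_bottle','solvent_bottle'):
        print(t,[(np.round(np.array(d['centre'])*[512,384],1).tolist(),round(d['conf'],2)) for d in models.mark_of(n,t)][:5])
E
```

```text
pics
0.0 [ 0.24990186 -0.59942284  0.23016896] [-9.82263483e-04  9.80574592e-01  1.96144091e-01 -8.84189319e-06] 0.08500968040914926
top [ 0.362 -0.034  1.413] 479.52002711084384
rotor [([181.1, 190.8], 0.76)]
rack [([335.5, 213.9], 0.67)]
tall_tube_1 [([198.3, 141.0], 0.58), ([157.8, 204.2], 0.51), ([225.0, 192.6], 0.46), ([199.3, 202.2], 0.42)]
knob_tube_1 [([178.6, 215.0], 0.71), ([195.0, 178.8], 0.66)]
septum_tube_1 [([158.3, 180.3], 0.66), ([154.1, 153.6], 0.62), ([177.4, 173.1], 0.54)]
wash_bottle [([128.9, 237.4], 0.66)]
solvent_bottle [([159.1, 205.2], 0.68), ([254.3, 205.9], 0.56)]
side [0.176 0.55  1.061] 404.20937536537735
rotor [([225.3, 251.4], 0.76)]
rack [([310.8, 151.1], 0.6)]
tall_tube_1 [([228.3, 274.6], 0.72), ([195.5, 213.2], 0.59), ([244.7, 240.3], 0.54), ([247.7, 217.6], 0.46)]
knob_tube_1 [([226.3, 232.5], 0.68), ([244.5, 261.9], 0.5), ([243.3, 240.7], 0.17)]
septum_tube_1 [([200.4, 261.6], 0.46), ([203.6, 242.7], 0.44)]
wash_bottle [([238.0, 318.9], 0.89)]
solvent_bottle [([274.3, 205.6], 0.59), ([224.2, 230.3], 0.22)]
```

View pics/top0.png

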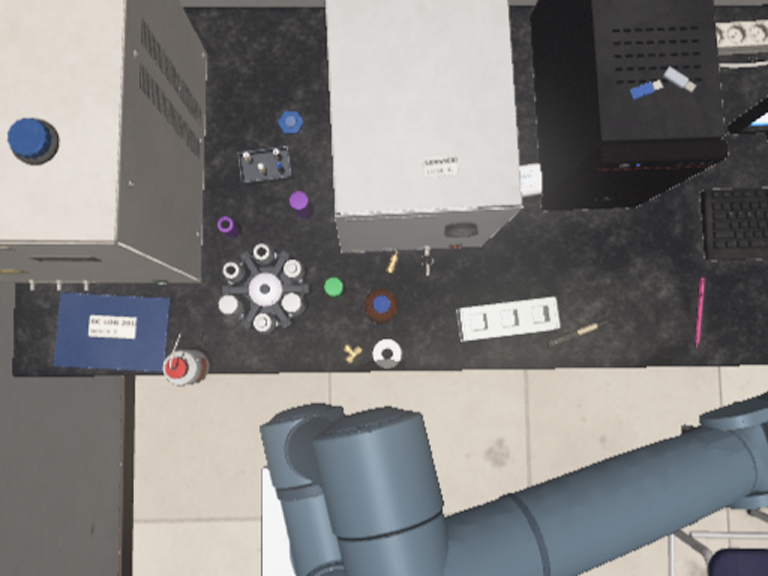

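View pics/side0.png

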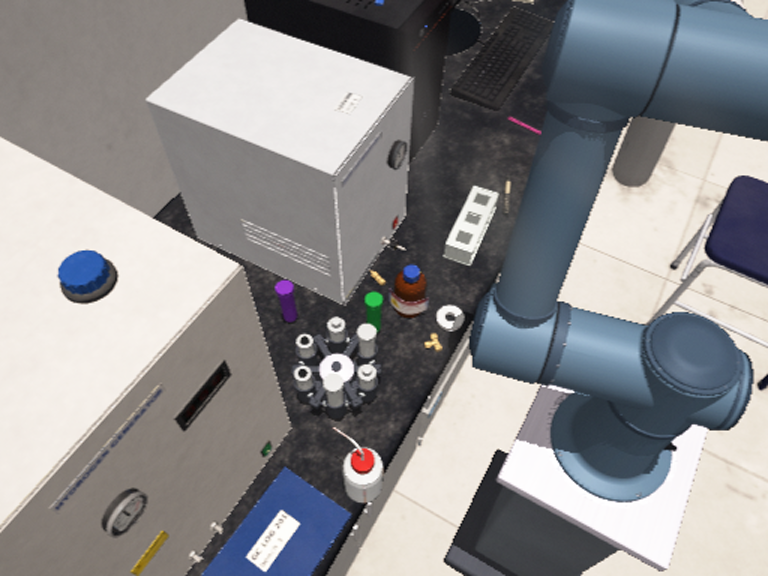

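The top view shows the rotor at about (177,192) with six tubes around it, and the rack at (339,212). The wash bottle is at (123,245) and the brown bottle at (254,204). The green look-alike is at (222,191). Next I'll zoom in.

```bash
python3 - <<'E'
from h import *
a=imaging.read_camera('top')[150:235,132:217,::-1]; b=imaging.read_camera('side')[200:285,182:267,::-1]
r=imaging.read_camera('top')[185:240,295:385,::-1]
f=lambda i:cv2.resize(i,(400,400),interpolation=cv2.INTER_CUBIC)
cv2.imwrite('pics/z.png',np.hstack([f(a),f(b)]))
cv2.imwrite('pics/rk.png',cv2.resize(r,None,fx=6,fy=6,interpolation=cv2.INTER_CUBIC))
c=imaging.calibration('top')
for z in (0.066,0.1,0.12): print(z,atz(c,177,192,z).round(4),atz(c,335.5,213.9,z).round(4))
d=imaging.calibration('side'); print(atz(d,225.3,251.4,0.0),atz(c,181.1,190.8,0),'rack',atz(c,335.5,213.9,0),atz(d,310.8,151.1,0))
E
```

```text
0.066 [0.4899 0.1426 0.066 ] [ 0.4221 -0.303   0.066 ]
0.1 [0.4867 0.1381 0.1   ] [ 0.4206 -0.2962  0.1   ]
0.12 [0.4848 0.1355 0.12  ] [ 0.4197 -0.2922  0.12  ]
[0.49261777 0.13880347 0.        ] [0.49954512 0.13915525 0.        ] rack [ 0.42499871 -0.31618989  0.        ] [ 0.44121122 -0.32731331  0.        ]
```

View pics/z.png

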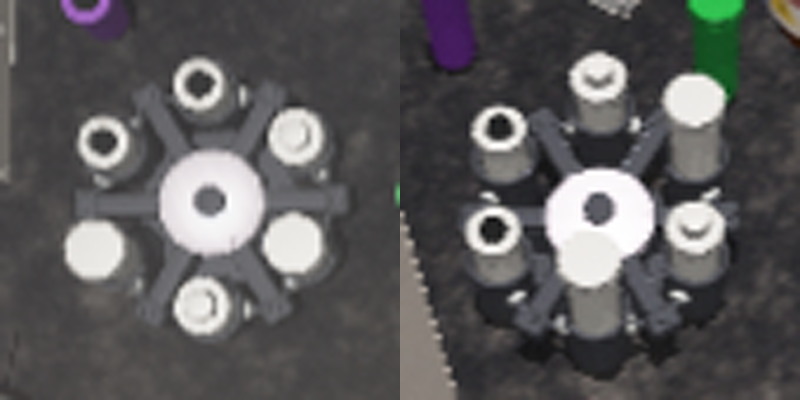

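View pics/rk.png

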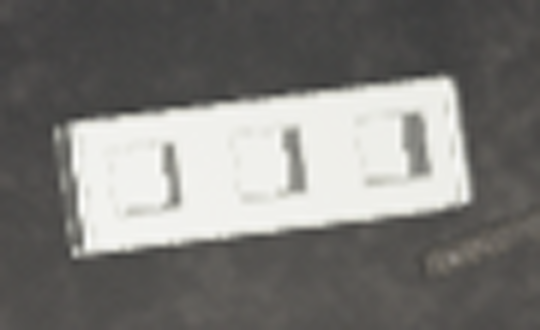

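The crops show the ring clockwise from the top as S, K, T, K, T, S (p0 to p5). The plan is a three-cycle of four moves: K from p3 to the rack, S from p5 to p3, T from p4 to p5, then K from the rack to p4. That gives S at p0/p3, K at p1/p4 and T at p2/p5. Now I'll triangulate the caps and the rack.

```bash
cat > tri.py <<'E'
from h import *
from scipy.optimize import least_squares
ct,cs=imaging.calibration('top'),imaging.calibration('side')
k=400/85
T=np.array([[198,84],[297,134],[293,243],[205,304],[95,249],[103,142]])/k+[132,150]-.5+.5/k
S=np.array([[100,128],[198,72],[294,101],[296,222],[188,258],[94,232]])/k+[182,200]-.5+.5/k
H=[.1,.116,.132,.116,.132,.1]
kind='SKTKTS'
P=[]
for i in range(6):
    r=least_squares(lambda X:np.r_[proj(ct,X)[0]-T[i],proj(cs,X)[0]-S[i]],[.5,.14,.1]);P.append(r.x)
    print(i,kind[i],r.x.round(4),'expz',H[i],'res',r.fun.round(1),'atz top',atz(ct,*T[i],H[i]).round(4)[:2],'side',atz(cs,*S[i],H[i]).round(4)[:2])
# rotor fit at known heights
a0=np.radians(-60)*np.arange(6)
def f(p):
    X=np.c_[p[0]+.065*np.cos(p[2]+a0),p[1]+.065*np.sin(p[2]+a0),H]
    return np.r_[proj(ct,X)-T,proj(cs,X)-S].ravel()
r=least_squares(f,[.49,.14,0]);print('rotor',r.x.round(4),np.degrees(r.x[2]),'rms',np.sqrt((r.fun**2).mean()))
for i in range(6): print(i,(r.x[0]+.065*np.cos(r.x[2]+a0[i])).round(4),(r.x[1]+.065*np.sin(r.x[2]+a0[i])).round(4))
C=np.array([[58,124],[84,250],[470,203],[453,77]])  # rack top outline rough
C=np.array([[70,124],[84,250],[470,203],[453,77]])/6+[295,185]
for z in(.048,):
    Q=np.array([atz(ct,*c,z) for c in C]);print('rack corners',Q.round(4).tolist(),Q.mean(0).round(4),np.linalg.norm(np.diff(Q[[0,1,2,3,0]],axis=0),axis=1).round(4))
    v=Q[0]+Q[1]-Q[2]-Q[3];print('long axis dir',np.degrees(np.arctan2(v[1],v[0])))
E
python3 tri.py
```

```text
0 S [0.5541 0.1468 0.1017] expz 0.1 res [ 0.1  0.1 -0.1 -0. ] atz top [0.5547 0.1472] side [0.5544 0.146 ]
1 K [0.5236 0.0888 0.1065] expz 0.116 res [ 0.   0.  -0.1 -0. ] atz top [0.5225 0.088 ] side [0.5199 0.0934]
2 T [0.4581 0.0891 0.1301] expz 0.132 res [ 0.   0.1 -0.1 -0. ] atz top [0.4582 0.089 ] side [0.4573 0.09  ]
3 K [0.4254 0.1425 0.1039] expz 0.116 res [ 0.   0.1 -0.1 -0. ] atz top [0.4251 0.141 ] side [0.422  0.1476]
4 T [0.4568 0.2013 0.1309] expz 0.132 res [-0.1 -0.1  0.1  0. ] atz top [0.4563 0.2009] side [0.4568 0.2018]
5 S [0.521  0.2025 0.0988] expz 0.1 res [ 0.1  0.1 -0.1 -0. ] atz top [0.5212 0.2024] side [0.5203 0.2028]
rotor [0.4892 0.1457 0.0136] 0.7780940504224407 rms 0.5237538955176468
0 0.5542 0.1466
1 0.5224 0.0899
2 0.4574 0.089
3 0.4242 0.1448
4 0.4559 0.2016
5 0.5209 0.2024
rack corners [[0.4476, -0.2246, 0.048], [0.3876, -0.2297, 0.048], [0.4072, -0.4148, 0.048], [0.4676, -0.409, 0.048]] [ 0.4275 -0.3195  0.048 ] [0.0602 0.1861 0.0606 0.1854]
long axis dir 96.1319395626617
```

Triangulated cap heights match the given sizes. The cups fit to about 0.5 px, with the rotor at (0.489, 0.1455) and yaw 0.8°. The rack is at (0.4275, -0.3195) with yaw 6.1°. Next I'll move above the rotor and refine with the wrist camera.

Request:
{"fn": "carry_out", "kwargs": {"rows": [[[0.04,0.03,0.01,0.1,1],[0.04,0.04,0.01,0.1,1],[0.03,0.05,0.01,0.1,1],[0.02,0.055,0.01,0.1,1],[0.01,0.06,0.01,0.1,1],[0.01,0.06,0.01,0.1,1],[0.005,0.06,0.01,0.1,1],[0,0.06,0,0.1,1],[0,0.06,0,0.1,1],[0,0.06,0,0.1,1],[0,0.06,0,0.1,1],[0,0.06,0,0.09,1]]]}}

```text
t: 2.45
eef_pos: [0.4047, 0.0568, 0.3017]
orientation: [0.001, 0.701, 0.713, 0.001]
contact_force: [1.7, -0.5, -0.1]
opening: 0.0856
grip_force: 0.0
```

Request:
{"fn": "carry_out", "kwargs": {"rows": [[[0.01,0.05,0,0,1],[0.01,0.038,0,0,1],[0,0,0,0,1],[0,0,0,0,1]]]}}

```text
t: 2.95
eef_pos: [0.4249, 0.1426, 0.3012]
orientation: [0.0, 0.702, 0.712, -0.0]
contact_force: [-0.2, -1.1, -0.4]
opening: 0.0854
grip_force: 0.0
```

```bash
cat >> h.py <<'E'
def wcal():
    return imaging.calibration('wrist')
def wproj(c,X):
    X=np.atleast_2d(X);p=X@np.array(c['R']).T+np.array(c['t'])
    th=np.arctan2(np.hypot(p[:,0],p[:,1]),p[:,2]);ph=np.arctan2(p[:,1],p[:,0])
    return np.c_[c['cx']+c['fx']*th*np.cos(ph),c['cy']+c['fy']*th*np.sin(ph)]
E
python3 - <<'E'
from h import *
s=bot.read_state();print(s['t'],s['eef_pos'].round(4),s['orientation'].round(4),s['joint_positions'].round(3),np.round(s['contact_force'],2))
c=wcal();shot('wrist','w1.png',None,1.5);print(c['fx'],-np.array(c['R']).T@np.array(c['t']))
import importlib
E
```

```text
2.95 [0.4249 0.1426 0.3012] [ 1.000e-04  7.021e-01  7.121e-01 -2.000e-04] [ 0.07  -0.306  1.969 -0.     1.479  0.056] [-0.19 -1.08 -0.39]
297.3186396354542 [0.42497059 0.21343886 0.44381308]
```

View pics/w1.png

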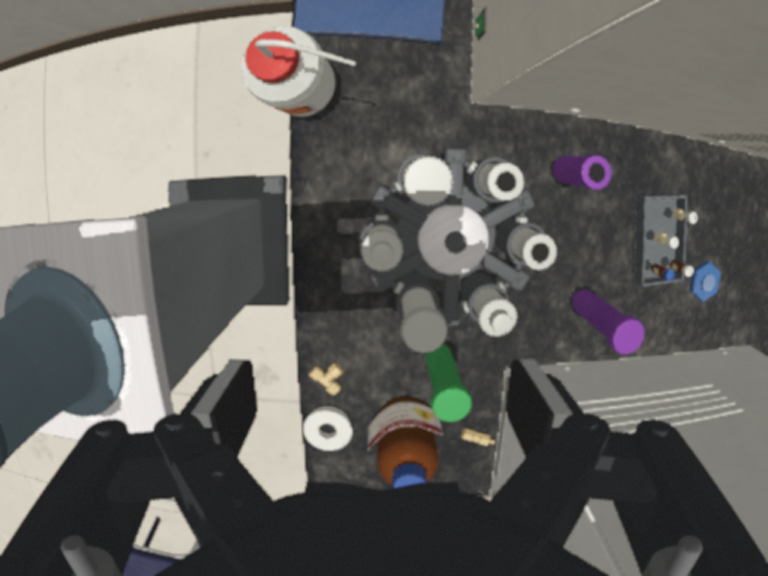

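The wrist view shows the wash bottle at (290,70), tube p4 (T) at (427,180), p5 (S) at (505,181) and p3 (K) at (381,244). The hub is at (456,241). I'll check this against the earlier fit.

```bash
cat >> tri.py <<'E'
print('---')
c=wcal()
W=np.array([[540,251],[500,319],[424,327],[380,241],[427,180],[505,181]])/1.5-.17
Hk=[.1,.116,.132,.104,.132,.1]
for i in range(6):
    g=least_squares(lambda X:np.r_[proj(ct,np.r_[X,Hk[i]])[0]-T[i],],[.5,.14]).x
    w=least_squares(lambda X:wproj(c,np.r_[X,Hk[i]])[0]-W[i],[.5,.14]).x
    m=least_squares(lambda X:np.r_[proj(ct,X)[0]-T[i],wproj(c,X)[0]-W[i]],[.5,.14,.1]).x
    print(i,kind[i],'top',g.round(4),'wrist',w.round(4),'tri',m.round(4))
for u in [(456,241)]: print('hub', [ (z,least_squares(lambda X:wproj(c,np.r_[X,z])[0]-np.array(u)/1.5,[.5,.14]).x.round(4)) for z in (.06,.066)], atz(ct,*(np.array([209,201])/k+[132,150]),.063))
for t in('wash_bottle','solvent_bottle','rotor'):
    print(t,[np.round(atz(q,*(np.array(d['centre'])*[512,384]),0),3) for n,q in(('top',ct),('side',cs)) for d in (imaging.read_camera(n),models.mark_of(n,t))[1][:2]])
E
python3 tri.py | sed 1,/---/d
```

```text
0 S top [0.5547 0.1472] wrist [0.5564 0.1453] tri [0.554  0.1465 0.1061]
1 K top [0.5225 0.088 ] wrist [0.5222 0.0919] tri [0.5243 0.089  0.1083]
2 T top [0.4582 0.089 ] wrist [0.459  0.0911] tri [0.4593 0.0895 0.1277]
3 K top [0.4257 0.1426] wrist [0.4251 0.1509] tri [0.4254 0.1462 0.0785]
4 T top [0.4563 0.2009] wrist [0.4572 0.2   ] tri [0.4566 0.2002 0.1365]
5 S top [0.5212 0.2024] wrist [0.5224 0.2006] tri [0.5201 0.2009 0.1079]
hub [(0.06, array([0.4923, 0.144 ])), (0.066, array([0.4912, 0.145 ]))] [0.48817594 0.14461287 0.063     ]
wash_bottle [array([0.361, 0.287, 0.   ]), array([0.368, 0.288, 0.   ])]
solvent_bottle [array([ 0.443, -0.079,  0.   ]), array([ 0.446, -0.061,  0.   ])]
rotor [array([0.485, 0.139, 0.   ]), array([0.495, 0.145, 0.   ])]
```

The views agree to about 2 mm. The p3 cup is at about (0.425, 0.1447). Descending on the knob tube at p3.

Request:
{"fn": "carry_out", "kwargs": {"rows": [[[0,0.002,-0.05,0,0.4],[0,0,-0.05,0,0.4],[0,0,-0.04,0,0.4],[0,0,-0.03,0,0.4],[0,0,-0.025,0,0.4],[0,0,-0.02,0,0.4],[0,0,-0.012,0,0.4],[0,0,0,0,0.4],[0,0,0,0,0.4]]]}}

```text
t: 4.72
eef_pos: [0.4257, 0.1451, 0.0751]
orientation: [0.001, 0.702, 0.712, 0.001]
contact_force: [0.0, -0.2, -0.7]
opening: 0.0595
grip_force: 0.0
```

Request:
{"fn": "carry_out", "kwargs": {"rows": [[[0,0,0,0,-1],[0,0,0,0,-1],[0,0,0,0,-1],[0,0,0,0,-1],[0,0,0,0,-1],[0,0,0,0,-1]]]}}

```text
t: 5.48
eef_pos: [0.4258, 0.145, 0.0751]
orientation: [0.001, 0.702, 0.712, 0.001]
contact_force: [-0.0, -0.2, 5.6]
opening: 0.03
grip_force: 59.1
```

Request:
{"fn": "carry_out", "kwargs": {"rows": [[[0,0,0.01,0,-1],[0,0,0.02,0,-1],[0,0,0.03,0,-1],[0,0,0.04,0,-1],[0,0,0.04,0,-1],[0,0,0.03,0,-1],[0,0,0,0,-1],[0,0,0,0,-1]]]}}

```text
t: 6.48
eef_pos: [0.4241, 0.1449, 0.2429]
orientation: [-0.001, 0.702, 0.712, -0.001]
contact_force: [0.9, -0.2, -1.3]
opening: 0.0298
grip_force: 60.0
```

```bash
python3 - <<'E'
from h import *
s=bot.read_state();print(s['eef_pos'].round(4),s['opening'],np.round(s['contact_force'],2))
a=imaging.read_camera('side')[170:290,160:280,::-1];b=imaging.read_camera('wrist')[...,::-1]
cv2.imwrite('pics/l1.png',np.hstack([cv2.resize(a,(380,380),interpolation=cv2.INTER_CUBIC),cv2.resize(b[90:384,100:430],(420,380))]))
E
```

```text
[0.4241 0.1449 0.2429] 0.029791672584748057 [ 0.9  -0.21 -1.35]
```

View pics/l1.png

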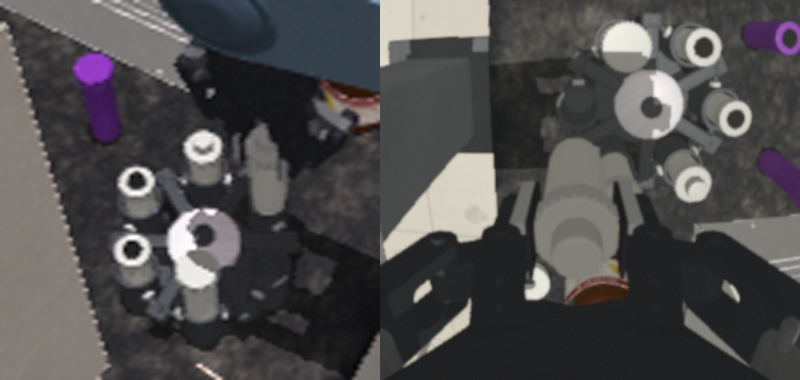

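The knob tube is held upright and centred, and cup p3 is empty. Carrying it over the rack.

Request:
{"fn": "carry_out", "kwargs": {"rows": [[[0,-0.03,0,0,-1],[0,-0.05,0,0,-1],[0,-0.055,0,0,-1],[0,-0.055,0,0,-1],[0,-0.055,0,0,-1],[0,-0.055,0,0,-1],[0,-0.055,0,0,-1],[0,-0.05,0,0,-1],[0.001,-0.035,0,0,-1],[0.002,-0.0245,0,0,-1],[0,0,0,0,-1],[0,0,0,0,-1]]]}}

```text
t: 8.07
eef_pos: [0.4277, -0.3185, 0.2432]
orientation: [-0.001, 0.702, 0.712, 0.0]
contact_force: [0.3, 0.2, -0.8]
opening: 0.0299
grip_force: 59.9
```

```bash
python3 - <<'E'
from h import *
s=bot.read_state();print(s['eef_pos'].round(4),s['opening'])
c=wcal();b=imaging.read_camera('wrist')[...,::-1].copy()
cv2.imwrite('pics/w2.png',cv2.resize(b,None,fx=1.5,fy=1.5,interpolation=cv2.INTER_CUBIC))
y=np.radians(6.1);R=np.array([[np.cos(y),-np.sin(y)],[np.sin(y),np.cos(y)]])
for n,q in (('corner',[(-.032,-.094),(.032,-.094),(.032,.094),(-.032,.094)]),('hole',[(0,-.06),(0,0),(0,.06)])):
    X=np.array(q)@R.T+[.4275,-.3195];print(n,(wproj(c,np.c_[X,np.full(len(X),.048)])*1.5).round(0).tolist())
E
```

```text
[ 0.4277 -0.3185  0.2432] 0.029916079408431943
corner [[352.0, 367.0], [428.0, 360.0], [411.0, 128.0], [325.0, 137.0]]
hole [[386.0, 326.0], [380.0, 254.0], [372.0, 177.0]]
```

View pics/w2.png

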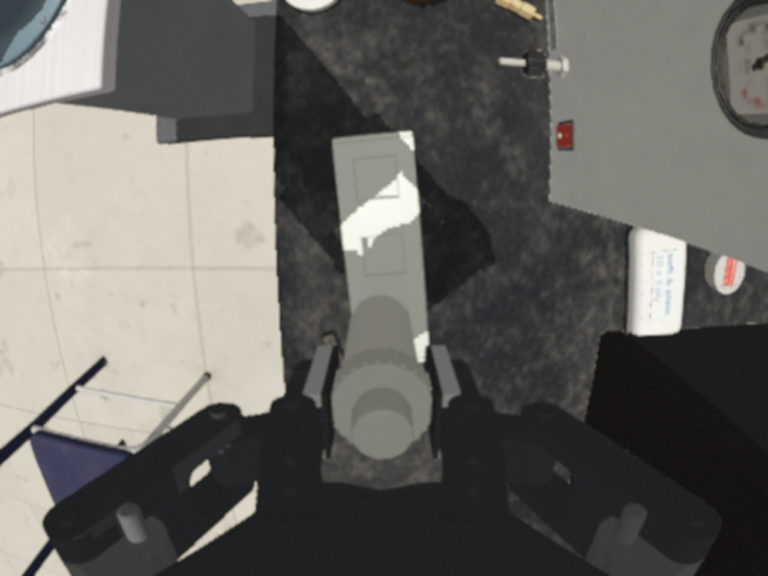

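The rack's real corners and holes sit about 3 px (2 mm) further in +x than predicted. I'm correcting the target to (0.4297, -0.3195) and lowering in stages.

Request:
{"fn": "carry_out", "kwargs": {"rows": [[[0.002,-0.001,-0.03,0,-1],[0,0,-0.04,0,-1],[0,0,-0.03,0,-1],[0,0,-0.02,0,-1],[0,0,-0.01,0,-1],[0,0,-0.005,0,-1],[0,0,-0.005,0,-1],[0,0,-0.005,0,-1],[0,0,-0.005,0,-1],[0,0,0,0,-1]]]}}

```text
t: 9.38
eef_pos: [0.4298, -0.3203, 0.0939]
orientation: [-0.0, 0.702, 0.712, 0.0]
contact_force: [0.2, -0.4, -0.9]
opening: 0.0302
grip_force: 59.9
```

Foot is at 35 mm, below the top plate, with no contact force. Continuing.

Request:
{"fn": "carry_out", "kwargs": {"rows": [[[0,0,-0.01,0,-1],[0,0,-0.01,0,-1],[0,0,-0.005,0,-1],[0,0,-0.002,0,-1],[0,0,0,0,-1],[0,0,0,0,-1]]]}}

```text
t: 10.12
eef_pos: [0.43, -0.3204, 0.0673]
orientation: [-0.0, 0.702, 0.712, 0.0]
contact_force: [-0.3, 0.9, -1.2]
opening: 0.0301
grip_force: 59.9
```

Request:
{"fn": "carry_out", "kwargs": {"rows": [[[0,0,-0.001,0,0.3],[0,0,0,0,0.3],[0,0,0,0,0.3],[0,0,0.03,0,0.3],[0,0,0.06,0,0.3],[0,0,0.06,0,0.3],[0,0,0.04,0,0.3],[0,0.05,0,0.1,0.4],[0,0.06,0,0.1,0.4],[0,0.06,0,0.1,0.4],[0,0.06,0,0.1,0.4],[0,0.06,0,0.1,0.4]]]}}

```text
t: 11.62
eef_pos: [0.4298, -0.0288, 0.2566]
orientation: [0.001, 0.503, 0.864, 0.0]
contact_force: [1.0, -0.1, 0.9]
opening: 0.0599
grip_force: 0.0
```

Request:
{"fn": "carry_out", "kwargs": {"rows": [[[0.01,0.05,0,0.1,0.4],[0.01,0.05,0,0.1,0.4],[0.02,0.05,0,0.1,0.4],[0.02,0.05,0,0.1,0.4],[0.02,0.03,0,0.1,0.4],[0.01,0,0,0.047,0.4],[0,0,0,0,0.4],[0,0,0,0,0.4]]]}}

```text
t: 12.62
eef_pos: [0.5197, 0.1992, 0.2562]
orientation: [-0.0, 0.253, 0.968, -0.0]
contact_force: [0.1, 0.5, 0.0]
opening: 0.0599
grip_force: 0.0
```

```bash
python3 - <<'E'
from h import *
s=bot.read_state();print(s['t'],s['eef_pos'].round(4),s['orientation'].round(4),s['joint_positions'].round(2))
c=wcal();b=imaging.read_camera('wrist')[...,::-1].copy();t=imaging.read_camera('top')[...,::-1]
for x,y,z in [(.5215,.202,.1),(.4564,.2012,.132),(.4255,.1448,.066),(.5545,.1465,.1),(.425,-.3195,.048)]:
    u=wproj(c,[x,y,z])[0];print(u.round(1)); cv2.circle(b,tuple(int(round(i*8)) for i in u),16,(0,0,255),1,cv2.LINE_AA,3)
b=cv2.resize(b,(533,400));cv2.imwrite('pics/w3.png',np.hstack([b,cv2.resize(t[180:245,305:375],(260,400))]))
E
```

```text
12.625 [0.5197 0.1992 0.2562] [-1.000e-04  2.527e-01  9.675e-01 -0.000e+00] [ 0.16  0.01  1.77  0.    1.36 -0.9 ]
[257.6 175.7]
[221.7 122.7]
[172.2 121.7]
[227.8 225.7]
[ -6.1 260.9]
```

View pics/w3.png

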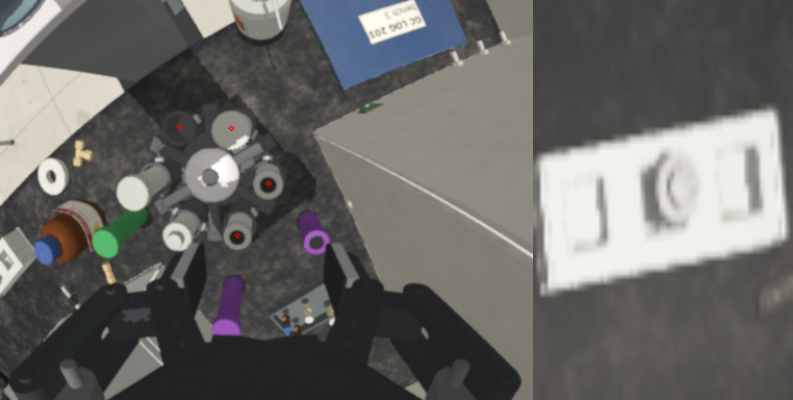

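The red predicted points fall on the p5 and p4 caps, cup p3 and p0, so the positions hold. The knob tube stands upright in the rack's middle hole. Now grasping S at p5.

Request:
{"fn": "carry_out", "kwargs": {"rows": [[[0.0018,0.0026,-0.04,0,0.4],[0,0,-0.05,0,0.4],[0,0,-0.04,0,0.4],[0,0,-0.03,0,0.4],[0,0,-0.015,0,0.4],[0,0,-0.008,0,0.4],[0,0,0,0,0.4],[0,0,0,0,-1],[0,0,0,0,-1],[0,0,0,0,-1],[0,0,0,0,-1],[0,0,0,0,-1]]]}}

```text
t: 14.22
eef_pos: [0.5228, 0.2023, 0.0745]
orientation: [0.001, 0.252, 0.968, 0.0]
contact_force: [0.4, 0.3, 6.3]
opening: 0.0281
grip_force: 58.9
```

Request:
{"fn": "carry_out", "kwargs": {"rows": [[[0,0,0,0,-1],[0,0,0.01,0,-1],[0,0,0.02,0,-1],[0,0,0.03,0,-1],[0,0,0.04,0,-1],[0,0,0.03,0,-1],[0,0,0.03,0,-1],[0,0,0,0,-1],[0,0,0,0,-1]]]}}

```text
t: 15.35
eef_pos: [0.521, 0.202, 0.232]
orientation: [-0.001, 0.252, 0.968, -0.0]
contact_force: [-0.7, -0.4, -0.4]
opening: 0.0275
grip_force: 59.2
```

Request:
{"fn": "carry_out", "kwargs": {"rows": [[[-0.01,-0.005,0,-0.15,-1],[-0.015,-0.01,0,-0.15,-1],[-0.02,-0.012,0,-0.15,-1],[-0.02,-0.012,0,-0.15,-1],[-0.016,-0.01,0,-0.15,-1],[-0.01,-0.006,0,-0.15,-1],[-0.0045,-0.0022,0,-0.147,-1],[0,0,0,0,-1],[0,0,0,0,-1]]]}}

```text
t: 16.48
eef_pos: [0.426, 0.1449, 0.2324]
orientation: [-0.001, 0.701, 0.713, -0.001]
contact_force: [0.5, -0.4, -0.4]
opening: 0.0282
grip_force: 59.1
```

```bash
python3 - <<'E'
from h import *
s=bot.read_state();print(s['t'],s['eef_pos'].round(4),s['orientation'].round(4),s['opening'])
c=wcal();b=imaging.read_camera('wrist')[...,::-1].copy()
for x,y,z in [(.4564,.2012,.132),(.5222,.2017,.066),(.5545,.1465,.1)]:
    u=wproj(c,[x,y,z])[0]; cv2.circle(b,tuple(int(round(i*8)) for i in u),16,(0,0,255),1,cv2.LINE_AA,3)
cv2.imwrite('pics/w4.png',cv2.resize(b[60:330,130:400],None,fx=2.2,fy=2.2))
E
```

```text
16.475 [0.426  0.1449 0.2324] [-6.000e-04  7.014e-01  7.128e-01 -6.000e-04] 0.02819477942748398
```

View pics/w4.png

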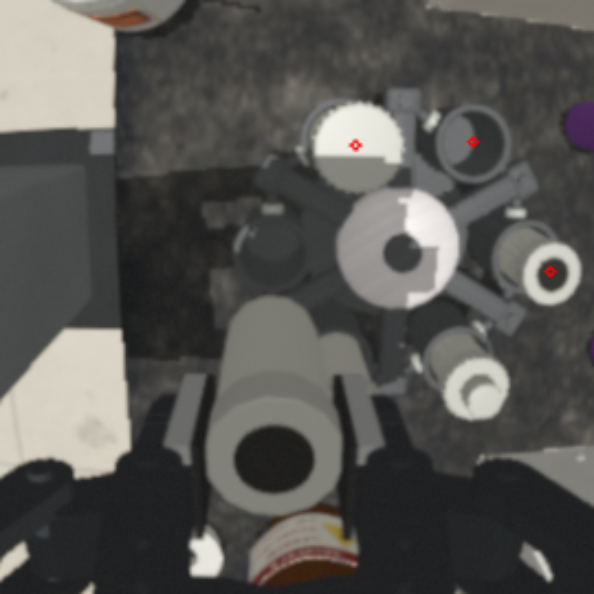

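The p5 cup rim matches its prediction within 1 px, S is held upright, and cup p3 is at (275,248). Inserting.

Request:
{"fn": "carry_out", "kwargs": {"rows": [[[-0.0005,0,-0.04,0,-1],[0,0,-0.04,0,-1],[0,0,-0.015,0,-1],[0,0,-0.008,0,-1],[0,0,-0.008,0,-1],[0,0,-0.008,0,-1],[0,0,-0.008,0,-1],[0,0,-0.01,0,-1],[0,0,-0.01,0,-1],[0,0,0,0,-1]]]}}

```text
t: 17.77
eef_pos: [0.4251, 0.1448, 0.0852]
orientation: [-0.001, 0.702, 0.712, -0.001]
contact_force: [0.5, -0.9, -0.6]
opening: 0.0276
grip_force: 59.2
```

Request:
{"fn": "carry_out", "kwargs": {"rows": [[[0,0,-0.006,0,-1],[0,0,-0.003,0,-1],[0,0,0,0,-1],[0,0,0,0,0.3],[0,0,0,0,0.3],[0,0,0,0,0.3],[0,0,0.03,0,0.4],[0,0,0.06,0,0.4],[0,0,0.06,0,0.4],[0,0,0.02,0,0.4]]]}}

```text
t: 19.02
eef_pos: [0.4277, 0.1451, 0.2521]
orientation: [0.003, 0.702, 0.712, 0.003]
contact_force: [0.2, -1.2, -0.3]
opening: 0.0597
grip_force: 0.0
```

Request:
{"fn": "carry_out", "kwargs": {"rows": [[[0.0035,0.006,0,-0.15,0.4],[0.005,0.01,0,-0.15,0.4],[0.007,0.01,0,-0.15,0.4],[0.007,0.01,0,-0.15,0.4],[0.005,0.01,0,-0.15,0.4],[0.003,0.007,0,-0.15,0.4],[0.001,0.003,0,-0.147,0.4],[0,0,0,0,0.4],[0,0,0,0,0.4]]]}}

```text
t: 20.15
eef_pos: [0.4573, 0.2008, 0.2473]
orientation: [0.0, 0.964, 0.267, -0.0]
contact_force: [0.3, 0.2, -0.3]
opening: 0.0601
grip_force: 0.0
```

```bash
python3 - <<'E'
from h import *
s=bot.read_state();print(s['t'],s['eef_pos'].round(4),s['orientation'].round(4),s['joint_positions'].round(2))
c=wcal();b=imaging.read_camera('wrist')[...,::-1].copy()
for x,y,z in [(.4566,.2008,.132),(.4252,.1448,.1),(.5222,.2017,.066),(.5545,.1465,.1)]:
    u=wproj(c,[x,y,z])[0];cv2.circle(b,tuple(int(round(i*8)) for i in u),16,(0,0,255),1,cv2.LINE_AA,3)
cv2.imwrite('pics/w5.png',cv2.resize(b,None,fx=1.5,fy=1.5))
E
```

```text
20.15 [0.4573 0.2008 0.2473] [ 0.      0.9638  0.2666 -0.    ] [ 0.19 -0.13  1.92 -0.    1.35  1.22]
```

View pics/w5.png

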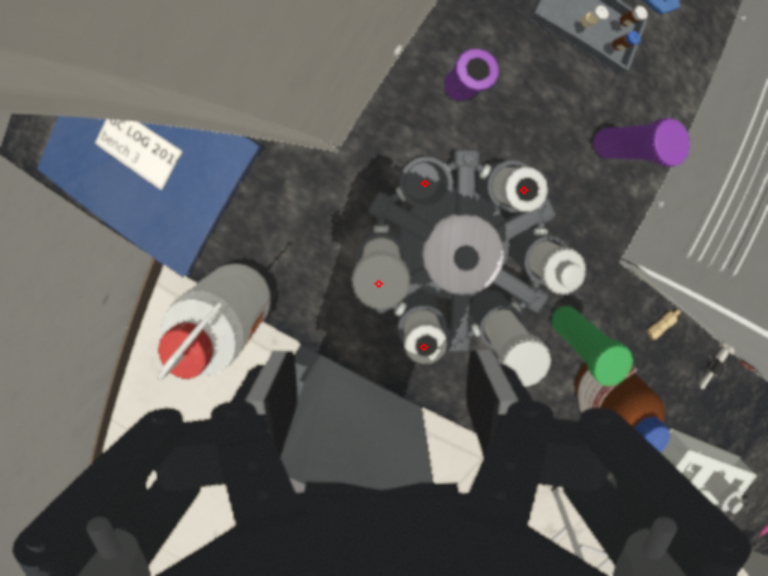

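S is seated at p3, and the p4 cap (378,284) matches its prediction. The wash bottle is clear of the fingers by about 3 cm. Grasping T.

Request:
{"fn": "carry_out", "kwargs": {"rows": [[[-0.0007,0,-0.04,0,0.35],[0,0,-0.04,0,0.35],[0,0,-0.03,0,0.35],[0,0,-0.02,0,0.35],[0,0,-0.013,0,0.35],[0,0,0,0,0.35],[0,0,0,0,-1],[0,0,0,0,-1],[0,0,0,0,-1],[0,0,0,0,-1],[0,0,0,0,-1]]]}}

```text
t: 21.58
eef_pos: [0.4577, 0.201, 0.1055]
orientation: [0.0, 0.964, 0.266, 0.001]
contact_force: [0.6, -1.0, 5.4]
opening: 0.0317
grip_force: 59.4
```

Request:
{"fn": "carry_out", "kwargs": {"rows": [[[0,0,0,0,-1],[0,0,0.01,0,-1],[0,0,0.02,0,-1],[0,0,0.03,0,-1],[0,0,0.04,0,-1],[0,0,0.03,0,-1],[0,0,0.02,0,-1],[0,0,0,0,-1],[0,0,0,0,-1]]]}}

```text
t: 22.7
eef_pos: [0.4558, 0.2008, 0.253]
orientation: [-0.0, 0.964, 0.266, -0.001]
contact_force: [-0.6, 0.3, 0.1]
opening: 0.0322
grip_force: 59.5
```

Request:
{"fn": "carry_out", "kwargs": {"rows": [[[0.006,0,0,-0.15,-1],[0.01,0,0,-0.15,-1],[0.013,0,0,-0.15,-1],[0.013,0,0,-0.15,-1],[0.012,0.001,0,-0.15,-1],[0.008,0,0,-0.15,-1],[0.0035,0,0,-0.147,-1],[0,0,0,0,-1],[0,0,0,0,-1]]]}}

```text
t: 23.82
eef_pos: [0.5215, 0.2018, 0.2533]
orientation: [0.0, 0.968, -0.251, -0.001]
contact_force: [0.4, -0.4, -1.4]
opening: 0.0322
grip_force: 59.5
```

```bash
python3 - <<'E'
from h import *
s=bot.read_state();print(s['t'],s['eef_pos'].round(4),s['orientation'].round(4),s['opening'])
c=wcal();b=imaging.read_camera('wrist')[...,::-1].copy()
for x,y,z in [(.4566,.2012,.066),(.5222,.2017,.066),(.5545,.1465,.1),(.4252,.1448,.1)]:
    u=wproj(c,[x,y,z])[0]; cv2.circle(b,tuple(int(round(i*8)) for i in u),16,(0,0,255),1,cv2.LINE_AA,3)
cv2.imwrite('pics/w6.png',cv2.resize(b,None,fx=1.5,fy=1.5))
E
```

```text
23.825 [0.5215 0.2018 0.2533] [ 4.000e-04  9.680e-01 -2.509e-01 -8.000e-04] 0.03217865398207949
```

View pics/w6.png

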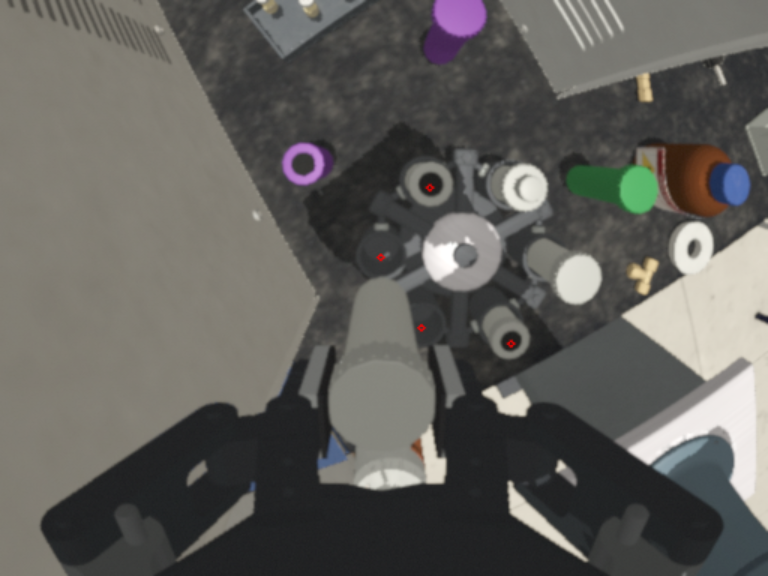

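Both free cups and the p0 and p3 caps lie within 3 to 6 px of prediction. I'm nudging the target about 1 mm to (0.5225, 0.2012) and inserting T at p5.

Request:
{"fn": "carry_out", "kwargs": {"rows": [[[0.001,-0.0006,-0.04,0,-1],[0,0,-0.04,0,-1],[0,0,-0.01,0,-1],[0,0,-0.008,0,-1],[0,0,-0.008,0,-1],[0,0,-0.008,0,-1],[0,0,-0.008,0,-1],[0,0,-0.01,0,-1],[0,0,0,0,-1]]]}}

```text
t: 25.0
eef_pos: [0.5224, 0.2012, 0.1211]
orientation: [0.0, 0.968, -0.252, -0.001]
contact_force: [-0.7, 0.2, -1.0]
opening: 0.032
grip_force: 59.6
```

Request:
{"fn": "carry_out", "kwargs": {"rows": [[[0,0,-0.01,0,-1],[0,0,-0.004,0,-1],[0,0,0,0,-1],[0,0,0,0,0.3],[0,0,0,0,0.3],[0,0,0,0,0.3],[0,0,0.03,0,0.4],[0,0,0.06,0,0.4],[0,0,0.06,0,0.4],[-0.01,-0.03,0,0.15,0.4],[-0.01,-0.05,0,0.15,0.4],[-0.01,-0.055,0,0.15,0.4]]]}}

```text
t: 26.5
eef_pos: [0.4927, 0.0653, 0.2587]
orientation: [0.0, 1.0, -0.026, 0.001]
contact_force: [0.7, -0.3, 0.3]
opening: 0.0595
grip_force: 0.0
```

Request:
{"fn": "carry_out", "kwargs": {"rows": [[[-0.01,-0.055,0,0.15,0.4],[-0.01,-0.055,0,0.15,0.4],[-0.01,-0.055,0,0.15,0.4],[-0.01,-0.055,0,0.147,0.4],[-0.01,-0.055,0,0,0.4],[-0.01,-0.055,0,0,0.4],[-0.0025,-0.04,0,0,0.4],[0,-0.016,0,0,0.4],[0,0,0,0,0.4],[0,0,0,0,0.4]]]}}

```text
t: 27.75
eef_pos: [0.4309, -0.3184, 0.2582]
orientation: [-0.0, 0.964, 0.266, 0.0]
contact_force: [-1.1, 0.7, -0.9]
opening: 0.0597
grip_force: 0.0
```

```bash
python3 - <<'E'
from h import *
s=bot.read_state();print(s['t'],s['eef_pos'].round(4),s['orientation'].round(4),s['joint_positions'].round(2))
t=imaging.read_camera('top')[...,::-1];d=imaging.read_camera('side')[...,::-1]; c=wcal();b=imaging.read_camera('wrist')[...,::-1].copy()
for x,y,z in [(.4299,-.3204,.106)]:
    u=wproj(c,[x,y,z])[0];print(u); cv2.circle(b,tuple(int(round(i*8)) for i in u),16,(0,0,255),1,cv2.LINE_AA,3)
f=lambda i:cv2.resize(i,(400,300),interpolation=cv2.INTER_CUBIC)
cv2.imwrite('pics/m7.png',np.vstack([np.hstack([f(t[150:232,122:232]),f(d[190:280,170:290])]),np.hstack([f(b),f(b[90:285,130:390])])]))
E
```

```text
27.75 [ 0.4309 -0.3184  0.2582] [-3.000e-04  9.639e-01  2.663e-01  1.000e-04] [-0.85 -0.05  1.82  0.    1.37  0.18]
[253.66729524 180.18033375]
```

View pics/m7.png

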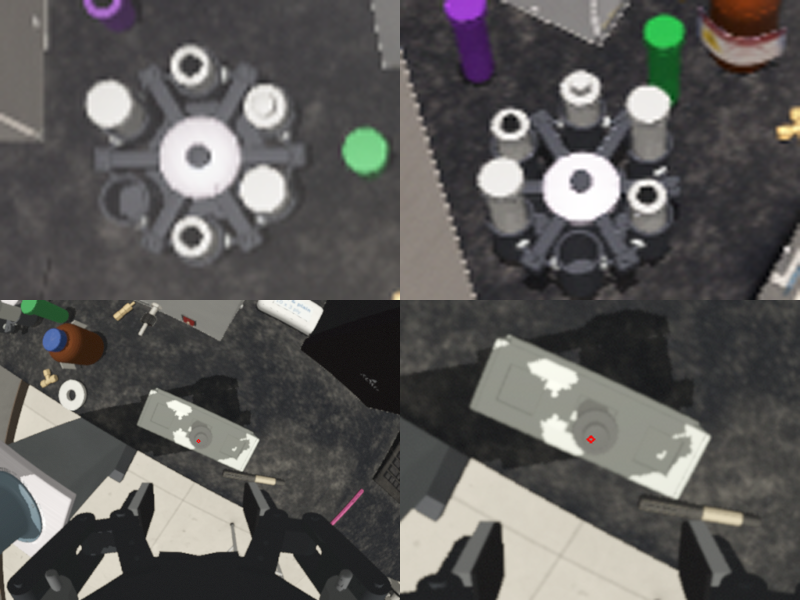

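p3 now holds S and p5 holds T, both fully down; only p4 is empty. The K cap in the rack shows slightly off its prediction, so I'll measure it numerically.

```bash
python3 - <<'E'
from h import *
from scipy.optimize import least_squares
ct=imaging.calibration('top');print('top knob',atz(ct,344.0,209.2,.106).round(4),'rack hole dir')
c=wcal();imaging.read_camera('wrist')
for f in (models.mark_of,models.find_in):
    for d in f('wrist','knob_tube_1')[:4]:
        p=np.array(d.get('centre',d.get('box')))*np.array([512,384]*(1 if 'centre' in d else 2));
        out=[least_squares(lambda X:wproj(c,np.r_[X,z])[0]-p[:2],[.43,-.32]).x.round(4) for z in (.006,.06,.1)]
        print(f.__name__,p.round(1),round(d['conf'],2),out)
b=imaging.read_camera('wrist');g=cv2.cvtColor(b,cv2.COLOR_RGB2GRAY)[150:210,220:290]
G=cv2.resize(g,None,fx=4,fy=4,interpolation=cv2.INTER_CUBIC)
H=cv2.HoughCircles(G,cv2.HOUGH_GRADIENT,1,8,param1=40,param2=14,minRadius=20,maxRadius=85)
if H is not None:
    for q in H[0][:8]:
        u=q[:2]/4+[220,150]-.4;print(u.round(1),(q[2]/4).round(1),[least_squares(lambda X:wproj(c,np.r_[X,z])[0]-u,[.43,-.32]).x.round(4) for z in (.092,.106)])
f=G; cv2.imwrite('pics/k8.png',cv2.resize(cv2.createCLAHE(4,(4,4)).apply(G),None,fx=2,fy=2))
print('pred flange',wproj(c,[.4299,-.3204,.092]),'knob',wproj(c,[.4299,-.3204,.106]))
E
```

```text
top knob [ 0.4328 -0.3188  0.106 ] rack hole dir
call [254.1 160.1] 0.59 [array([ 0.4326, -0.3196]), array([ 0.4409, -0.3145]), array([ 0.4471, -0.3108])]
call [256.7 173.5  31.5  38.7] 0.67 [array([ 0.4185, -0.3321]), array([ 0.4288, -0.3253]), array([ 0.4364, -0.3203])]
[243.7 179.5] 10.8 [array([ 0.4221, -0.3128]), array([ 0.4253, -0.3115])]
[229.7 175.2] 9.0 [array([ 0.4184, -0.2976]), array([ 0.4218, -0.2969])]
[232.2 174. ] 11.1 [array([ 0.421 , -0.2992]), array([ 0.4243, -0.2985])]
[235.7 173.5] 13.7 [array([ 0.4234, -0.3022]), array([ 0.4266, -0.3013])]
[244.7 174.7] 15.4 [array([ 0.4271, -0.3111]), array([ 0.4301, -0.3098])]
[238.  173.7] 13.7 [array([ 0.4244, -0.3044]), array([ 0.4275, -0.3034])]
[254.7 176.7] 17.4 [array([ 0.4307, -0.3214]), array([ 0.4336, -0.3196])]
[234.2 177.7] 8.4 [array([ 0.4185, -0.3031]), array([ 0.4219, -0.3022])]
pred flange [[253.55010987 176.90469673]] knob [[253.53959886 180.08871942]]
```

View pics/k8.png

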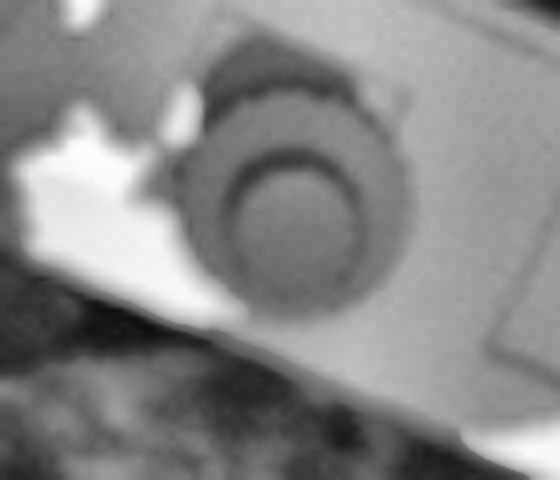

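The zoom puts the flange centre at (257.1,175.6) in the wrist picture, about 3.5 mm off the tool line, mostly along the closing direction. I'm taking the mean with the top view, (0.4325, -0.321), and grasping.

Request:
{"fn": "carry_out", "kwargs": {"rows": [[[0.0016,-0.0026,-0.05,0,0.4],[0,0,-0.05,0,0.4],[0,0,-0.04,0,0.4],[0,0,-0.03,0,0.4],[0,0,-0.015,0,0.4],[0,0,-0.007,0,0.4],[0,0,0,0,0.4],[0,0,0,0,-1],[0,0,0,0,-1],[0,0,0,0,-1],[0,0,0,0,-1],[0,0,0,0,-1]]]}}

```text
t: 29.6
eef_pos: [0.4327, -0.3227, 0.0675]
orientation: [0.0, 0.964, 0.266, 0.0]
contact_force: [-1.1, 2.3, 6.3]
opening: 0.0297
grip_force: 58.8
```

Request:
{"fn": "carry_out", "kwargs": {"rows": [[[0,0,0,0,-1],[0,0,0.01,0,-1],[0,0,0.02,0,-1],[0,0,0.03,0,-1],[0,0,0.04,0,-1],[0,0,0.04,0,-1],[0,0,0.03,0,-1],[0,0,0,0,-1],[0,0,0,0,-1]]]}}

```text
t: 30.72
eef_pos: [0.4317, -0.3218, 0.2352]
orientation: [-0.001, 0.964, 0.266, -0.0]
contact_force: [0.6, 0.6, -0.8]
opening: 0.0297
grip_force: 59.4
```

Request:
{"fn": "carry_out", "kwargs": {"rows": [[[0,0.03,0,0,-1],[0,0.05,0,0,-1],[0,0.055,0,0,-1],[0,0.055,0,0,-1],[0.003,0.055,0,0,-1],[0.004,0.055,0,0,-1],[0.004,0.055,0,0,-1],[0.004,0.055,0,0,-1],[0.004,0.05,0,0,-1],[0.004,0.04,0,0,-1],[0.0017,0.023,0,0,-1],[0,0,0,0,-1]]]}}

```text
t: 32.22
eef_pos: [0.4558, 0.2016, 0.2342]
orientation: [-0.0, 0.964, 0.267, -0.002]
contact_force: [-0.7, 0.2, -0.1]
opening: 0.0302
grip_force: 59.5
```

```bash
python3 - <<'E'
from h import *
s=bot.read_state();print(s['t'],s['eef_pos'].round(4),s['orientation'].round(4),s['opening'])
c=wcal();b=imaging.read_camera('wrist')[...,::-1].copy()
for x,y,z in [(.4566,.2012,.066),(.4252,.1448,.1),(.5222,.2017,.132)]:
    u=wproj(c,[x,y,z])[0]; cv2.circle(b,tuple(int(round(i*8)) for i in u),16,(0,0,255),1,cv2.LINE_AA,3)
cv2.imwrite('pics/w9.png',cv2.resize(b,None,fx=1.5,fy=1.5))
E
```

```text
32.225 [0.4558 0.2016 0.2342] [-1.000e-04  9.637e-01  2.669e-01 -1.900e-03] 0.030185482049291067
```

View pics/w9.png

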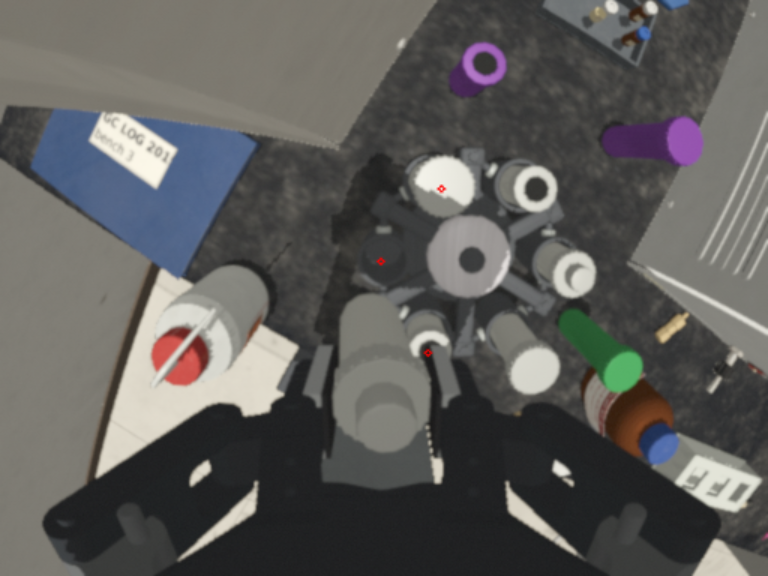

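Cup p4 at (382,258) matches its prediction, K is upright and the rack is empty. Inserting.

Request:
{"fn": "carry_out", "kwargs": {"rows": [[[0.001,-0.0003,-0.04,0,-1],[0,0,-0.04,0,-1],[0,0,-0.015,0,-1],[0,0,-0.008,0,-1],[0,0,-0.008,0,-1],[0,0,-0.008,0,-1],[0,0,-0.008,0,-1],[0,0,-0.01,0,-1],[0,0,-0.008,0,-1],[0,0,0,0,-1]]]}}

```text
t: 33.52
eef_pos: [0.4589, 0.1992, 0.0911]
orientation: [0.002, 0.964, 0.266, 0.001]
contact_force: [3.9, -5.8, -4.9]
opening: 0.0299
grip_force: 59.7
```

The tube is in the bore with a light wall contact pushing inward, so I'll ease 2 mm that way and finish.

Request:
{"fn": "carry_out", "kwargs": {"rows": [[[0.0012,-0.002,0,0,-1],[0,0,-0.005,0,-1],[0,0,-0.005,0,-1],[0,0,-0.002,0,-1],[0,0,0,0,-1]]]}}

```text
t: 34.15
eef_pos: [0.459, 0.1983, 0.0789]
orientation: [0.0, 0.964, 0.266, -0.0]
contact_force: [0.8, -1.9, -1.7]
opening: 0.0298
grip_force: 59.7
```

Request:
{"fn": "carry_out", "kwargs": {"rows": [[[0,0,-0.001,0,0.3],[0,0,0,0,0.3],[0,0,0,0,0.3],[0,0,0.03,0,0.3],[0,0,0.06,0,0.3],[0,0,0.06,0,0.3],[-0.01,-0.05,0.02,0,0.3],[-0.01,-0.05,0.02,0,0.3],[-0.01,-0.05,0.02,0,0.3],[0,-0.05,0,0,0.3],[0,-0.05,0,0,0.3],[0,0,0,0,0.3]]]}}

```text
t: 35.65
eef_pos: [0.4289, -0.0541, 0.2884]
orientation: [0.0, 0.965, 0.263, 0.0]
contact_force: [0.1, 0.5, -0.4]
opening: 0.0554
grip_force: 0.0
```

```bash
python3 - <<'E'
from h import *
s=bot.read_state();print(s['t'],s['eef_pos'].round(4),np.round(s['contact_force'],1))
t=imaging.read_camera('top')[...,::-1];d=imaging.read_camera('side')[...,::-1];f=lambda i:cv2.resize(i,(400,400),interpolation=cv2.INTER_CUBIC)
cv2.imwrite('pics/fin.png',np.hstack([f(t[150:260,105:215]),f(d[200:340,170:310])]))
E
```

```text
35.65 [ 0.4289 -0.0541  0.2884] [ 0.1  0.5 -0.4]
```

View pics/fin.png

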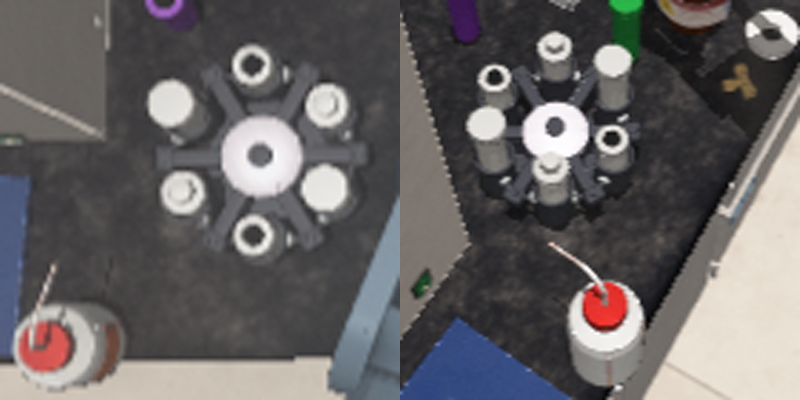

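The final picture shows matching kinds opposite each other and the wash bottle standing. I'll check the last tube's height from both views before handing in.

```bash
python3 - <<'E'
from h import *
from scipy.optimize import least_squares
ct,cs=imaging.calibration('top'),imaging.calibration('side')
for n,a,b in (('K p4',(183,190),(150,157)),('K p1',(328,103),(155,42)),('T p5',(171,104),(86,124)),('S p3',(254,236),(212,135)),('S p0',(253,66),(94,80))):
    T=np.array(a)*.275+[105,150];S=np.array(b)*.35+[170,200]
    print(n,least_squares(lambda X:np.r_[proj(ct,X)[0]-T,proj(cs,X)[0]-S],[.5,.14,.1]).x.round(4))
E
```

```text
K p4 [0.4588 0.195  0.1141]
K p1 [0.5227 0.0875 0.1064]
T p5 [0.5217 0.2016 0.1279]
S p3 [0.4245 0.1438 0.1039]
S p0 [0.5543 0.1459 0.0931]
```

```bash
python3 -c "
from cell import bot
print(bot.close_job())"
```

```text
the job is handed in; nothing more can be done
None
```

The job is handed in: each kind now sits in opposite cups, all six tubes are down in the rotor, and the rack is empty. I never touched the wash bottle or the brown bottle. It took about 36 s of the 128 s, but I viewed 15 pictures, one over the limit of 14.

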